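# Set the height gauge and hold the board level at its pointer

## Robot

A 7-joint arm with a two-finger parallel gripper is mounted at the origin on a cart in front of the work surface, level with it; the furniture and walls round the work are solid. World frame = base frame: x ahead of the robot, y to its left, z up, the work surface at z = 0. Lengths are in mm, angles in degrees, forces in N, time in s.
With the tool pointing down it reaches from about 350 to 900 mm from the base axis. Payload 7.2 kg.
Tool frame: the origin (TCP) lies at the very end of the fingers, on their centre line; the grasp point (between the pads) lies 19 mm behind it; z points along the fingers, y is the line along which they close (so a half turn about z gives the same grasp; the last joint's range is limited). The gripper opens to 88 mm and grips with 3 to 60 N. Pads are 20 mm wide; open, the fingers measure 115 mm over their backs; the gripper's body (75 mm by 178 mm) begins 61 mm behind the grasp point.
Start: joints at [-73.98, 23.554, -0.728, 91.456, 0.321, 64.991, -4.71], TCP at [213.028, 587.578, 222.653] pointing down, gripper open.
Joint ranges: [-169.25, 169.25], [-16.82, 113.86], [-84.01, 82.57], [7.8, 145.47], [-59.2, 239.2], [7.22, 106.19], [-163.78, 163.78]. Speed limits (degrees/s): [136.94, 136.94, 172.46, 172.46, 180, 180, 180].

## Interface

Orientations are given as [roll, pitch, yaw] about the fixed x, y, z axes, in that order (R = Rz(yaw) Ry(pitch) Rx(roll)).
In Python, from cell import manip gives the robot as it stands. The module is installed in compiled form; this text tells all that it offers.
- The arm moves only by the shell command python3 -m pendant 'ROWS' [FORCE]. ROWS is JSON, a list of rows, each an object of numbers: "fingers": the closure, from -1 (fully open) to 1 (shut); "x", "y", "z": the shift along the tool's x, y, z as a fraction of full scale; "spin": the turn about the tool's z as a fraction of full scale. A call has exactly 8 rows; each row is the pose to reach, as a shift and turn from the pose commanded when the call began, along the tool's axes at that moment; what a row does not reach only later rows make up. Full scale, the value 1, is 600 mm for a shift and 1.5 rad for a turn. A row lasts 1/8 s, in which the tool goes at most 62.5 mm and 10.7 degrees, less where a joint would pass 70% of its speed; a pose out of reach is approached as far as the arm can. A call with a number of a shift or a turn outside -1 to 1 is refused whole. A call with a gripper value outside its range is refused whole. The fingers move at their own pace and stop on an object; FORCE is the grip in N (left out, the last holds). Time passes only in rows, so rows that repeat a pose let the fingers close, or fill a call up. It gives the time, the measured TCP pose, the force, the opening and the grip force at its end, in the units of the state.
- manip.get_state(): the state, without advancing time (a new reading comes with each control period).
- manip.capture(name): name is "scene" or "top"; returns the picture (384x512x3 uint8, blue, green, red); there is no depth.
- manip.camera_params(name): a dict with "intrinsics" (3x3 intrinsics, pixels), "camera_from_world" (4x4, takes a point from world to camera coordinates). Camera axes: x right, y down, z forward; pixel columns grow to the right and rows downward; lengths in mm; the calibration is good to about 2 mm. A picture is of the moment at which its call begins. camera_params takes no time and is no camera call.
- manip.sign_off(): hands the job in; it is judged then, once.
The state is a dict: "clock": time; "joint_positions": joint angles; "dq": joint speeds; "joint_torque": joint torques, N m; "eef_pos": TCP position; "ee_rot": TCP orientation; "force": force on the tool from outside, world axes, zero at the start; "moment": the same for the moment, N m; "width": opening from 0.0 (shut) to 1.0 (fully open); "grip_force": force on a finger pad.
Only numpy, scipy, OpenCV 4.12 (cv2) and the standard library are available. Lean on these libraries where they do the work, as an engineer would, in place of code of your own. Each camera call takes 0.05 s, during which the arm holds its last target. There are 200 camera calls.

## Task

Turn the knob of the height gauge until its pointer is level with the arrow of the mark clip, without moving the clip. Then take the chipboard panel by the middle of its bar pull, lift it straight up off its two bearers and keep it level and still in the air with its underside at the height of the pointer, so that I can slide legs under it. Finish while holding it there; leave the gauge as set and the other things where they are.

Things in the scene. Friction and masses are not known exactly. Their poses are not given: they have to be found in the camera images.
- gauge: Height gauge screwed to the bench, does not move: dark base plate 260 x 100 x 12 mm; origin at the bench top under the knob's axis, x axis along the base towards the upright scale plate, z up. That plate is 100 mm wide and 240 mm tall; its front face is 160 mm from the knob's axis, and pointer and mark clip stand up to 13 mm out of it.
- knob (a joint): Gauge's black knob, rad, 0 to 4.5, growing clockwise seen from above; 1 rad clockwise raises the pointer 30 mm. Its wing, to grip: 46 mm long, 14 thick, from 26 to 56 mm above the bench, over a round flange (48 mm diameter). At 0 the wing lies along the gauge's x axis; at value q it is turned by -q about the vertical. Friction 0.06 N m: it stays where it is left.
- knob_grip (a point): Point on the knob's axis in the middle of the wing's upper part, 49 mm above the bench.
- pointer_tip (a point): Tip of the gauge's pointer, a steel arrow on the left half of the upright plate (seen from the robot) whose tip points right to the middle of the plate. It moves straight up and down only; it starts 92 to 118 mm above the bench, always below the mark.
- mark_tip (a point): Tip of the arrow on the black mark clip, which grips the right edge of the upright plate and points left to the middle. 145 to 175 mm above the bench; a stiff friction clip, to be left alone. The tips meet when the pointer is set.
- panel: Chipboard panel 245 x 130 x 18 mm, 0.3 to 0.6 kg, flat on the bearers, 40 mm above the bench, with a fixed bar pull along the middle of its top. Origin at the centre of its underside; y axis along its length (and the bar), z up. The mass centre lies under the bar's middle.
- pull_mid (a point): Middle of the steel bar pull, on the centre line of its round bar (12 mm diameter, 160 mm long), 48 mm above the panel's underside; 24 mm free below the bar; its two legs stand 58 mm either side of the middle.
- bearers: Two fixed light wooden battens, each 170 x 34 mm and 40 mm tall, parallel, 170 mm apart between centres; the panel lies across them. Origin on the bench midway between them.
- glue: Bystander: white glue bottle with orange cap, 56 mm diameter, 160 mm tall; origin under its centre.
- tape: Bystander: yellow tape measure 60 x 80 x 66 mm; origin under its centre.
- sander: Bystander: cork sanding block 126 x 97 x 24 mm; origin under its centre.

How it is judged (in metres and radians):
On the way:
1. the pointer is set level with the mark while the panel still lies on its bearers (z of pointer_tip in the frame of mark_tip between -0.005 and 0.005 m and velocity of joint knob between -0.1 and 0.1 rad/s and z of panel in the frame of bearers below 0.045 m), for 0.3 s.
At the end, for the whole second after the job is handed in: The panel hangs from the fingers alone, held within 45 mm of its pull's middle, underside within 10 mm of the pointer's height, within 0.1 rad of level, still (15 mm/s, 0.08 rad/s), within 60 mm horizontally of the middle of its bearers; the pointer is within 5 mm of the mark's height (z of pointer_tip in the frame of mark_tip between -0.005 and 0.005 m and z of panel in the frame of pointer_tip between -0.01 and 0.01 m and angle between panel's own z axis and vertical below 0.1 rad and linear speed of panel below 0.015 m/s and angular speed of panel below 0.08 rad/s and contact force between panel and the fingers above 1 N and distance between the grasp point and pull_mid below 0.045 m and horizontal distance between panel and bearers below 0.06 m and contact force between panel and bearers below 0.1 N and contact force between panel and gauge below 0.1 N and contact force between panel and glue below 0.1 N and contact force between panel and tape below 0.1 N and contact force between panel and sander below 0.1 N); the arm keeps its last pose, push and grip.
It fails at once if the mark clip is shifted by more than 4 mm (distance of mark_tip from where it was at the start of the episode above 0.004 m).
It fails at once if the glue bottle is disturbed (distance of glue from where it was at the start of the episode above 0.03 m).
It fails at once if the tape measure is disturbed (distance of tape from where it was at the start of the episode above 0.03 m).
It fails at once if the sanding block is disturbed (distance of sander from where it was at the start of the episode above 0.03 m).
It also fails if it takes over 72 s, if anything falls off the work surface, if the arm or the gripper's body presses on something with over 40 N, if the wrist force passes 120 N, or if a joint passes its speed limit or range.

## Working session

There is one attempt and no reset: what is moved stays moved. The work goes in short steps, Python scripts to look and compute and a shell command to move; the robot and the scene stay as the last step left them, time stands still between calls to the robot, and variables do not carry over. Pictures are saved under pics/ and viewed, at most 10 in all, crops included, and the job is handed in when it is done.

```bash
mkdir -p pics
python3 - <<'E'
from cell import manip
import cv2
for n in("scene","top"):
    cv2.imwrite(f"pics/{n}0.png",cv2.resize(manip.capture(n),(768,576),interpolation=cv2.INTER_CUBIC))
    p=manip.camera_params(n);print(n,p["intrinsics"],p["camera_from_world"])
print(manip.get_state())
E
```

```text
scene [[354.84345657   0.         256.03800003]
 [  0.         354.84345657 189.77658951]
 [  0.           0.           1.        ]] [[ 8.89536934e-01 -4.56753793e-01 -1.00007531e-02 -6.34044003e+02]
 [-2.05561897e-01 -3.80594911e-01 -9.01605135e-01  7.19325807e+01]
 [ 4.08005330e-01  8.04066841e-01 -4.32444407e-01  1.19234956e+03]
 [ 0.00000000e+00  0.00000000e+00  0.00000000e+00  1.00000000e+00]]
top [[450.59781328   0.         259.06765046]
 [  0.         450.59781328 185.45754207]
 [  0.           0.           1.        ]] [[-2.75320349e-02 -9.99606223e-01 -5.42093667e-03 -2.90583695e+02]
 [-9.76624552e-01  2.80547840e-02 -2.13113618e-01  5.66456825e+02]
 [ 2.13181782e-01 -5.73231722e-04 -9.77012384e-01  1.14853614e+03]
 [ 0.00000000e+00  0.00000000e+00  0.00000000e+00  1.00000000e+00]]
{'clock': 0.1, 'joint_positions': array([-73.97999835,  23.59464783,  -0.7288556 ,  91.49731205,
         0.32311041,  64.98959668,  -4.70898623]), 'dq': array([ 0.06376281, -0.09431436,  0.0228101 , -0.15787563, -0.05363532,
       -0.00102989, -0.01319418]), 'joint_torque': array([ 2.62723050e-03, -5.89095783e+01,  6.43518381e-01, -2.91714084e+01,
       -5.38667443e-02,  1.44209692e-02,  9.37516893e-05]), 'eef_pos': array([212.91390663, 587.1545411 , 221.91554991]), 'ee_rot': array([-1.79920833e+02,  7.41912332e-03,  1.60075959e+02]), 'force': array([-0.89427771, -0.46198262, -0.20922435]), 'moment': array([ 0.01568783, -0.03503544, -0.03915746]), 'grip_force': 0.0, 'width': 1.0005850117914263}
```

View pics/scene0.png

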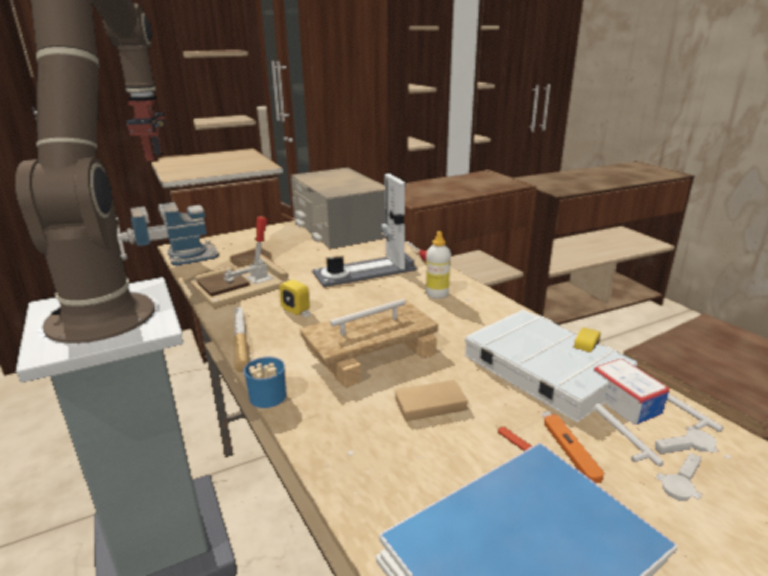

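View pics/top0.png

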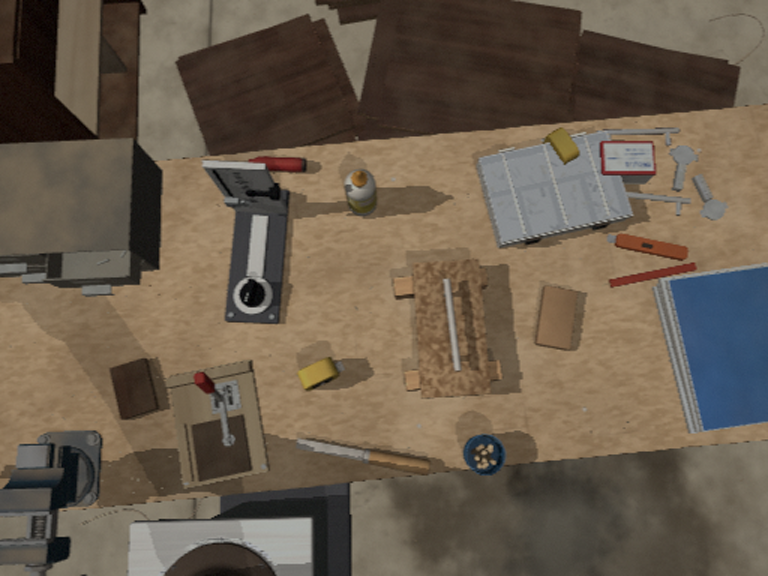

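The scene view shows the gauge upright at (395,220), the knob at (335,266), and the panel at (370,330). In the top view the knob is at (252,294) and the bar pull runs from (447,281) to (458,370). I'll zoom in on the gauge and panel.

```bash
cat > h.py <<'E'
from cell import manip
import cv2, numpy as np
def P(n):
    p=manip.camera_params(n); return np.array(p["intrinsics"]),np.array(p["camera_from_world"])
def proj(n,X):
    K,T=P(n); c=T[:3,:3]@np.asarray(X,float)+T[:3,3]; q=K@c; return q[:2]/q[2]
def back(n,uv,z):
    K,T=P(n); d=T[:3,:3].T@np.linalg.inv(K)@[*uv,1]; o=-T[:3,:3].T@T[:3,3]
    return o+d*(z-o[2])/d[2]
def crop(n,x0,y0,w,h,s,im=None):
    im=manip.capture(n) if im is None else im
    c=cv2.resize(im[y0:y0+h,x0:x0+w],None,fx=s,fy=s,interpolation=cv2.INTER_CUBIC)
    for k in range(0,w,10):
        cv2.putText(c,str(x0+k),(k*s,8),0,.3,(0,0,255),1); cv2.line(c,(k*s,10),(k*s,14),(0,0,255),1)
    for k in range(10,h,10):
        cv2.putText(c,str(y0+k),(0,k*s+4),0,.3,(0,0,255),1)
    return c
E
python3 - <<'E'
from h import *
a=crop("top",130,100,70,120,5); b=crop("scene",205,110,75,80,5)
H=600
c=np.zeros((H,a.shape[1]+b.shape[1],3),np.uint8); c[:a.shape[0],:a.shape[1]]=a; c[:b.shape[0],a.shape[1]:]=b
print(c.shape);cv2.imwrite("pics/g1.png",c)
d=crop("top",255,165,90,105,5);cv2.imwrite("pics/p1.png",d)
for n,u in (("pull a",(447,281)),("pull b",(458,370))): print(n,back("top",np.array(u)/1.5,94))
E
```

```text
(600, 725, 3)
pull a [ 542.79790543 -407.5164271    94.        ]
pull b [ 388.92358967 -419.00146419   94.        ]
```

View pics/g1.png

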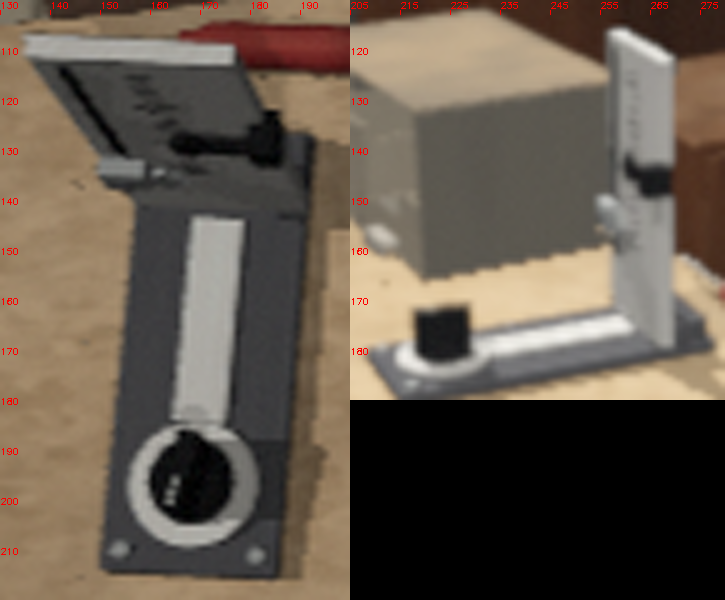

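View pics/p1.png

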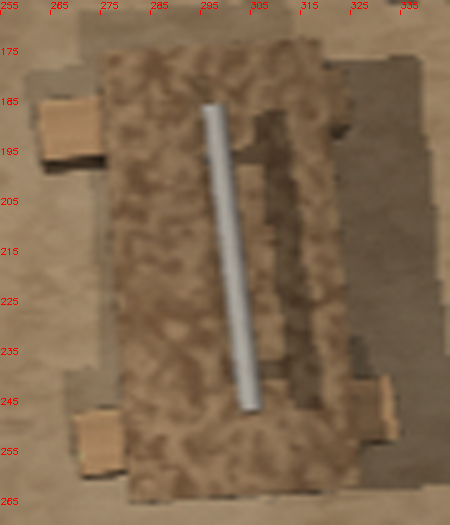

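Top crop: the white dial is centred at about (168.7,197), the gauge base corners are at (150,214.5) and (185.5,215.5), and the tips are near (164,129) for the mark and (164,135) for the pointer. The bar pull runs from (297.6,186) to (304.8,247). Next I'll fit the gauge frame.

```bash
cat > fit.py <<'E'
from h import *
from scipy.optimize import least_squares
# params: x,y,yaw, xnear, xfar, ztop
obs=[("top",(168.7,197),lambda p:(0,0,14)),("top",(150.2,214.5),lambda p:(p[3],50,12)),("top",(185.7,215.5),lambda p:(p[3],-50,12)),
("top",(136,112.3),lambda p:(160,50,p[4])),("top",(177.3,113),lambda p:(160,-50,p[4])),("top",(193,127),lambda p:(p[3]+260,-50,12)),
("scene",(257.3,117),lambda p:(160,50,p[4])),("scene",(269.6,179.8),lambda p:(160,-50,12)),("scene",(267.5,123.8),lambda p:(160,-50,p[4]))]
def W(p,l):
    c,s=np.cos(p[2]),np.sin(p[2]); return np.array([p[0]+c*l[0]-s*l[1],p[1]+s*l[0]+c*l[1],l[2]])
f=lambda p:np.concatenate([proj(n,W(p,g(p)))-u for n,u,g in obs])
x0=back("top",(168.7,197),14)
r=least_squares(f,[x0[0],x0[1],-.1,-50,245],loss="soft_l1",x_scale=[10,10,.1,10,10]); p=r.x
if __name__=="__main__":
    print(x0,p,np.degrees(p[2])); print(f(p).reshape(-1,2).round(1))
    for z in (92,118,145,160,175): print(z,*[proj(n,W(p,(150,0,z))).round(1) for n in("scene","top")])
    for q in (0,1,2,3): 
        a=-q+0;print("wing",q,*[proj(n,W(p,(s*23*np.cos(a),s*23*np.sin(a),56))).round(1) for n in("top","scene") for s in(-1,1)])
    a=back("top",(297.6,186),88);b=back("top",(304.8,247),88);m=(a+b)/2
    print("pull",m,np.linalg.norm(a-b),"yaw bar",np.degrees(np.arctan2(*(a-b)[1::-1])))
    for n,u,z in(("glue",(361/1.5,205/1.5),0),("tape",(319/1.5,373/1.5),66),("bearerL",(263,187),40),("bl2",(263.5,198),40),("br",(270,253),40),("sander",(558/1.5,318/1.5),24)): print(n,back("top",u,z).round())
E
python3 fit.py
```

```text
[542.58428741 -54.81940338  14.        ] [ 5.44930506e+02 -5.66589015e+01 -7.17346069e-02 -5.31943120e+01
  2.34593125e+02] -4.110090222599294
[[ 0.7 -0.8]
 [-0.4 -0.1]
 [ 0.2  0.5]
 [-0.3 -0.8]
 [ 0.3  0.2]
 [ 0.  -0.5]
 [-0.8  0.5]
 [-2.4  0.2]
 [-0.1 -0.1]]
92 [259.5 156.9] [168.4 135.7]
118 [259.5 150.5] [166.4 132.5]
145 [259.5 143.8] [164.2 129. ]
160 [259.4 140.1] [163. 127.]
175 [259.4 136.3] [161.7 125. ]
wing 0 [165.5 201.6] [167.  184.8] [217.5 172.5] [229.1 170.6]
wing 1 [158.6 197.4] [173.8 189. ] [218.6 170.3] [228.1 172.9]
wing 2 [158.8 189.4] [173.7 197. ] [224.  169.3] [222.6 173.9]
wing 3 [165.8 184.9] [166.7 201.6] [228.7 170.3] [217.8 172.8]
pull [ 468.12233579 -412.68214468   88.        ] 159.46069695856946 yaw bar 3.9667148553893776
glue [ 717. -257.    0.]
tape [ 393. -182.   66.]
bearerL [ 558. -317.   40.]
bl2 [ 527. -317.   40.]
br [ 379. -330.   40.]
sander [ 483. -612.   24.]
```

Fit is good to about 1 px: knob at (543.5,-55.5), gauge yaw about -4°, and pull middle at (468,-413) with its bar at yaw 4°. I still need the wing angle and the tip heights, so I'll take a closer crop with the contrast raised.

Run:
```python
from h import *
def avg(n,k=8): return np.mean([manip.capture(n).astype(float) for _ in range(k)],0).astype(np.uint8)
t=avg("top",4);s=avg("scene",4)
cv2.imwrite("t0.png",t);cv2.imwrite("s0.png",s)
g=lambda im,k: np.clip(255*(im/255.)**k,0,255).astype(np.uint8)
a=crop("",155,182,28,30,13,g(t,.4)); b=crop("",248,128,30,45,13,s)
c=np.zeros((600,a.shape[1]+b.shape[1],3),np.uint8);c[:a.shape[0],:a.shape[1]]=a;c[:b.shape[0],a.shape[1]:]=b
cv2.imwrite("pics/k1.png",c)
```

```text
(no output)
```

View pics/k1.png

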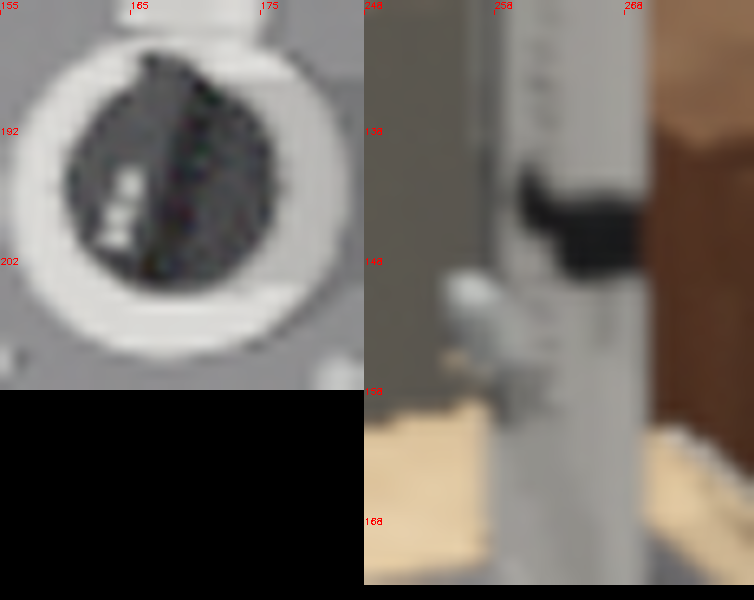

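The wing runs up and to the right in the top crop, from (166,203) to (171,189), at a world yaw of about -21° (q≈0.3). The tips are near scene (259.7,141.7) for the mark and (259.5,153.5) for the pointer, about 47 mm apart, or roughly 1.5 rad. The tool yaw of 160° already matches the wing, so I'll move over to the knob.

```bash
python3 -m pendant '[{"fingers":-1,"z":-0.07,"x":-0.02,"y":-0.02},{"fingers":-1,"z":-0.13,"x":-0.06,"y":-0.055},{"fingers":-1,"z":-0.13,"x":-0.12,"y":-0.11},{"fingers":-1,"z":-0.13,"x":-0.185,"y":-0.17},{"fingers":-1,"z":-0.13,"x":-0.25,"y":-0.23},{"fingers":-1,"z":-0.13,"x":-0.315,"y":-0.29},{"fingers":-1,"z":-0.13,"x":-0.38,"y":-0.35},{"fingers":-1,"z":-0.13,"x":-0.44,"y":-0.41}]' 40 && python3 -m pendant '[{"fingers":-1,"x":-0.06,"y":-0.055},{"fingers":-1,"x":-0.12,"y":-0.11},{"fingers":-1,"x":-0.185,"y":-0.17},{"fingers":-1,"x":-0.25,"y":-0.23},{"fingers":-1,"x":-0.315,"y":-0.29},{"fingers":-1,"x":-0.38,"y":-0.35},{"fingers":-1,"x":-0.42,"y":-0.39},{"fingers":-1,"x":-0.44,"y":-0.41}]'; python3 -c "
from h import *
print(manip.get_state())"
```

```text
{'clock': 0.65, 'joint_positions': array([-73.9809879 ,  23.55364078,  -0.72572583,  91.45575821,
         0.32163722,  64.99064661,  -4.70929994]), 'dq': array([-0.04701109, -0.00092151,  0.0616054 , -0.02153535, -0.05642616,
        0.08497649,  0.04490939]), 'joint_torque': array([-1.61917415e-04, -5.87519038e+01,  6.40847795e-01, -2.91317511e+01,
       -5.35029941e-02,  1.07096459e-02,  5.10704183e-05]), 'eef_pos': array([213.04445906, 587.57164496, 222.65910797]), 'ee_rot': array([1.79997904e+02, 1.31801537e-03, 1.60072925e+02]), 'force': array([ 0.08239898, -0.32365229, -0.60510608]), 'moment': array([-0.01803316,  0.01559555,  0.04267902]), 'grip_force': 0.0, 'width': 1.001500725133417}validation failed for argument at $[0]...
```

```bash
python3 -m pendant '[{"fingers":-1,"x":-0.02,"y":-0.02,"z":-0.07,"spin":0},{"fingers":-1,"x":-0.06,"y":-0.055,"z":-0.13,"spin":0},{"fingers":-1,"x":-0.12,"y":-0.11,"z":-0.13,"spin":0},{"fingers":-1,"x":-0.185,"y":-0.17,"z":-0.13,"spin":0},{"fingers":-1,"x":-0.25,"y":-0.23,"z":-0.13,"spin":0},{"fingers":-1,"x":-0.315,"y":-0.29,"z":-0.13,"spin":0},{"fingers":-1,"x":-0.38,"y":-0.35,"z":-0.13,"spin":0},{"fingers":-1,"x":-0.44,"y":-0.41,"z":-0.13,"spin":0}]' 40 && python3 -m pendant '[{"fingers":-1,"x":-0.06,"y":-0.055,"z":0,"spin":0},{"fingers":-1,"x":-0.12,"y":-0.11,"z":0,"spin":0},{"fingers":-1,"x":-0.185,"y":-0.17,"z":0,"spin":0},{"fingers":-1,"x":-0.25,"y":-0.23,"z":0,"spin":0},{"fingers":-1,"x":-0.315,"y":-0.29,"z":0,"spin":0},{"fingers":-1,"x":-0.38,"y":-0.35,"z":0,"spin":0},{"fingers":-1,"x":-0.42,"y":-0.39,"z":0,"spin":0},{"fingers":-1,"x":-0.44,"y":-0.41,"z":0,"spin":0}]'; python3 -c "
from h import *
print(manip.get_state()['joint_positions'])"
```

```text
clock: 1.65
eef_pos: [378.1, 264.6, 301.0]
ee_rot: [180.0, 0.0, 160.1]
force: [1.2, 0.8, 0.8]
width: 0.998
grip_force: 0.0
clock: 2.65
eef_pos: [542.2, -57.2, 300.7]
ee_rot: [-180.0, 0.0, 159.9]
force: [-0.8, 0.5, 0.4]
width: 1.0
grip_force: 0.0
[-23.55736885  12.78123968  29.84784076  97.90169006  -6.64636605
  71.06669116  77.76102529]
```

```bash
python3 -m pendant '[{"fingers":-1,"x":0,"y":0.0035,"z":0.07,"spin":0},{"fingers":-1,"x":0,"y":0.0035,"z":0.15,"spin":0},{"fingers":-1,"x":0,"y":0.0035,"z":0.23,"spin":0},{"fingers":-1,"x":0,"y":0.0035,"z":0.31,"spin":0},{"fingers":-1,"x":0,"y":0.0035,"z":0.37,"spin":0},{"fingers":-1,"x":0,"y":0.0035,"z":0.42,"spin":0},{"fingers":-1,"x":0,"y":0.0035,"z":0.445,"spin":0},{"fingers":-1,"x":0,"y":0.0035,"z":0.449,"spin":0}]' && python3 -m pendant '[{"fingers":1,"x":0,"y":0,"z":0,"spin":0},{"fingers":1,"x":0,"y":0,"z":0,"spin":0},{"fingers":1,"x":0,"y":0,"z":0,"spin":0},{"fingers":1,"x":0,"y":0,"z":0,"spin":0},{"fingers":1,"x":0,"y":0,"z":0,"spin":0},{"fingers":1,"x":0,"y":0,"z":0,"spin":0},{"fingers":1,"x":0,"y":0,"z":0,"spin":0},{"fingers":1,"x":0,"y":0,"z":0,"spin":0}]' 20; python3 -c "
from h import *
print(manip.get_state()['moment'])
cv2.imwrite('s1.png',manip.capture('scene'));cv2.imwrite('t1.png',manip.capture('top'))"
```

```text
clock: 3.65
eef_pos: [542.3, -53.0, 30.8]
ee_rot: [-180.0, -0.0, 160.1]
force: [0.5, -0.0, -0.1]
width: 0.997
grip_force: 0.0
clock: 4.65
eef_pos: [542.7, -52.5, 31.2]
ee_rot: [180.0, 0.0, 160.1]
force: [0.6, -0.6, -0.3]
width: 0.16
grip_force: 19.9
[-0.02441974 -0.06838551  0.06177459]
```

Wing gripped (14 mm). Now turning 1.3 rad clockwise.

```bash
python3 -m pendant '[{"fingers":1,"x":0,"y":0,"z":0,"spin":0.1},{"fingers":1,"x":0,"y":0,"z":0,"spin":0.22},{"fingers":1,"x":0,"y":0,"z":0,"spin":0.34},{"fingers":1,"x":0,"y":0,"z":0,"spin":0.46},{"fingers":1,"x":0,"y":0,"z":0,"spin":0.58},{"fingers":1,"x":0,"y":0,"z":0,"spin":0.7},{"fingers":1,"x":0,"y":0,"z":0,"spin":0.82},{"fingers":1,"x":0,"y":0,"z":0,"spin":0.87}]' 20
python3 - <<'E'
from h import *
s0=cv2.imread("s1.png");print(manip.get_state()['ee_rot'],manip.get_state()['joint_positions'][6])
f=lambda n:np.mean([manip.capture(n).astype(float) for _ in range(4)],0).astype(np.uint8)
s=f("scene");t=f("top");cv2.imwrite("s2.png",s)
a=crop("",248,128,30,45,12,s);b=crop("",248,128,30,45,12,s0)
cv2.imwrite("pics/m2.png",np.hstack([b,a])); cv2.imwrite("t2.png",t)
E
```

```text
clock: 5.75
eef_pos: [545.1, -51.1, 31.3]
ee_rot: [179.8, -0.0, 85.2]
force: [9.9, 3.9, -7.9]
width: 0.155
grip_force: 19.9
[ 1.79776510e+02 -4.94238823e-02  8.52003518e+01] 29.077489006268515
```

View pics/m2.png

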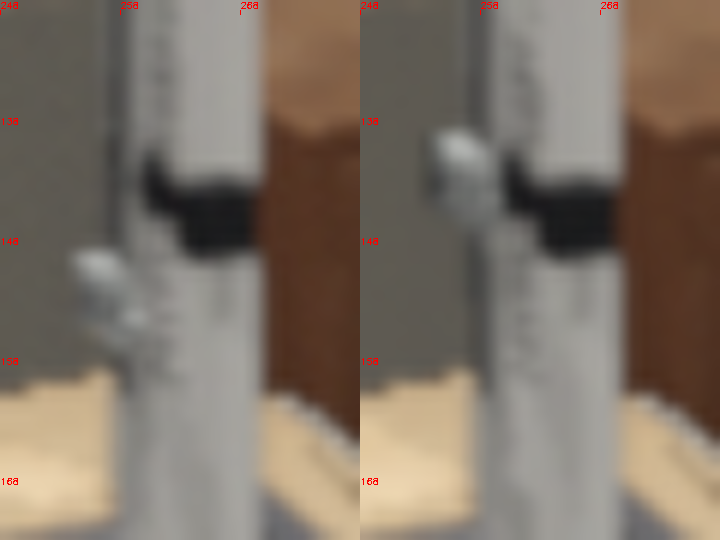

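Pointer body is now at (254–259, 139–147) and has risen about 10 px, as expected for 39 mm. The mark arrow is at (260–262, 141–145). I'll overlay projected height lines to measure the remaining gap.

```bash
cat > ov.py <<'E'
import sys
from fit import *
def over(s,t,out,zs=(145,150,155,160)):
    res=[]
    for n,im,(x0,y0,w,h) in(("scene",s,(250,134,22,18)),("top",t,(145,118,45,25))):
        k=18 if n=="scene" else 8
        c=cv2.resize(im[y0:y0+h,x0:x0+w],None,fx=k,fy=k,interpolation=cv2.INTER_CUBIC)
        for z,col in zip(zs,((255,0,0),(0,200,0),(0,0,255),(255,0,255))):
            q=[(np.array(proj(n,W(p,(148,y,z))))+.5-[x0,y0])*k for y in (45,0,-45)]
            for a,b in zip(q,q[1:]): cv2.line(c,tuple(a.astype(int)),tuple(b.astype(int)),col,1)
            cv2.circle(c,tuple(q[1].astype(int)),3,col,-1)
        res.append(c)
    H=max(r.shape[0] for r in res)
    res=[cv2.copyMakeBorder(r,0,H-r.shape[0],0,0,0) for r in res]
    cv2.imwrite(out,np.hstack(res))
E
python3 - <<'E'
from ov import *
over(cv2.imread("s2.png"),cv2.imread("t2.png"),"pics/o2.png")
s1=cv2.imread("s1.png").astype(float);s2=cv2.imread("s2.png").astype(float)
d=np.abs(s2-s1).sum(2)
for r in range(134,162): print(r,*[f"{v:4.0f}" for v in (s2-s1)[r,252:264].mean(1)])
E
```

```text
134    1    1   -0    0   -0    0    1    1    1    1    2    3
135   -1   -0    0    0   -0    0    1   -0   -0   -1   -7   -5
136    1   -1    0    1   -1    1    1    1   -1   -2  -11   -9
137    2    2    0    1    0    0    1   -1    1   -1  -12   -9
138    0    0    4   12   11    6    1    0    1   -1  -12   -9
139   -0   -5   27   63   71   54   12    1   -0   -1  -10   -8
140   -2   -7   23   71   95   96   44    5    0    0   -3   -2
141    0   -7    6   41   65   84   50   11    0   -1    0    0
142   -2  -13   -9   15   36   57   46   17    2    0    1    0
143   -1  -16  -18    7   26   43   35   18    3    1    0    0
144   -1  -11   -8   10   23   38   31   18    1    0   -1   -1
145   -0   -2   -4    4   19   36   19    1   -4   -4    2    1
146    0   -0   -1    3   14   27    9   -6   -5   -5   -1   -1
147    0    1   -0   -1    3   12    5   -2   -6   -7   -2   -2
148   -0   -0   -6  -15  -19  -14    0   -1   -5  -13  -13   -4
149   -0   -6  -40  -70  -80  -69  -19   -3   -5  -15  -12   -2
150    2   -2  -27  -61  -81  -84  -48  -11   -7  -18  -13   -1
151    0   -1  -11  -31  -52  -69  -51  -17   -8  -13  -12   -4
152    1    0   -0   -8  -29  -49  -45  -24  -10  -10   -9   -6
153    1    2    1   -3  -17  -31  -42  -24   -7  -11   -9   -5
154   -1   -1   -4  -11  -15  -31  -52  -36  -11   -9   -6   -5
155    1   -1   -4  -14  -27  -40  -35  -12   -2   -9   -8   -7
156    1   -1    0   -5  -15  -39  -32    3   11    3   -6   -7
157   -0    0    1   -1   -3  -15  -15    7   20   11   -6   -9
158   -0   -1   -1    1   -0   -1   -1    8   20   12   -4  -10
159    0    0    0    0    1    0    0    8   19   18    3   -6
160    1    1    0    0    0    1    1    7   15   14    5   -4
161    0    0    1    1    0    0    0    3    8   11    5   -4
```

View pics/o2.png

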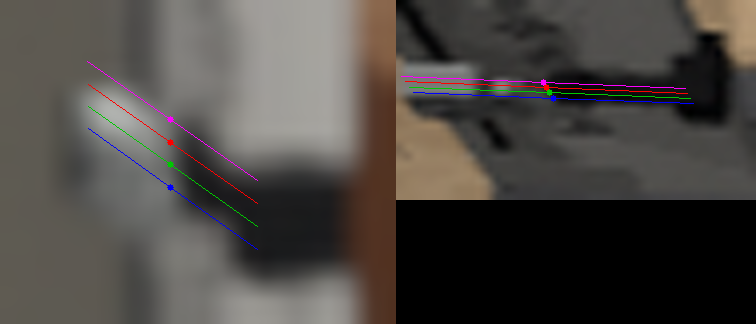

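In the overlay, the mark arrow lies near the z≈150–160 lines and the pointer is within several mm of it. One sharper composite, with raised gamma and both states, should show the arrow shapes.

Run:
```python
from ov import *
g=lambda im:np.clip(255*(im/255.)**.5,0,255).astype(np.uint8)
def z(f,x0,y0,w,h,k): return cv2.resize(g(cv2.imread(f))[y0:y0+h,x0:x0+w],None,fx=k,fy=k,interpolation=cv2.INTER_LANCZOS4)
a=np.vstack([z("t1.png",145,121,44,18,11),z("t2.png",145,121,44,18,11)])
b=np.vstack([z("s1.png",251,136,18,24,12),z("s2.png",251,136,18,24,12)])
H=max(a.shape[0],b.shape[0]);a=cv2.copyMakeBorder(a,0,H-a.shape[0],0,0,0);b=cv2.copyMakeBorder(b,0,H-b.shape[0],0,0,0)
c=np.hstack([a,b]);print(c.shape);cv2.imwrite("pics/o3.png",c)
for f in("t1.png","t2.png"):
    t=cv2.imread(f).mean(2)
    print(f,"cols 148..186 step1");
    for r in range(124,139): print(r,*[f"{v:3.0f}" for v in t[r,148:186]])
```

```text
(576, 700, 3)
t1.png cols 148..186 step1
124  49  20  11  37  52  54  54  53  54  55  57  62  57  51  44  33  32  44  63  69  75  79  79  79  79  79  78  80  80  79  79  71  64  57  32  16  19  13
125  57  36  10  17  40  52  55  57  53  55  55  54  52  45  38  39  45  48  56  72  73  78  79  79  77  79  79  79  79  81  70  48  15  22  16  18  22  12
126  64  53  27   6  15  41  55  54  55  54  56  54  59  58  52  51  49  45  42  43  55  63  63  60  63  67  78  77  79  76  72  49  20  17  22  20  13   9
127  62  64  52  24   8  36  52  53  54  55  53  55  58  56  55  51  32  20  19  21  11  18  31  37  41  40  37  42  51  48  44  32  22  22  20  20  16   6
128  65  65  64  49   9  18  43  53  55  55  56  56  51  48  50  41  16  14  13  16  14  10  16  18  17  20  17  15  18  19  21  19  22  21  22  23  17   8
129 105  66  62  55  27   7  14  43  55  55  54  54  61  62  63  49  18   9   7   8   4   8  13  12  15  19  11  14  17  23  24  20  18  17  20  20  16   7
130 112  90  70  65  54  34  28  43  58  57  55  55  60  62  62  64  52  18  13  12   9  13  23  26  16  16  17  17  14  10
[... 2947 characters left out ...]
  49  45  51  47  50  65  72  72  73  72  71  72  71  70  71  70  72  72  72
135 118 117 116 115 102  74  65  65  50   7  18  44  57  57  60  64  71  80  80  81  80  82  82  81  78  72  73  72  73  72  72  70  71  72  71  71  73  73
136 123 120 120 119 115  96  63  65  56  33  22  42  58  57  56  57  57  64  76  80  81  81  81  82  81  81  79  79  79  76  72  71  72  71  71  70  72  72
137 127 126 126 126 122 120 102  65  64  66  65  65  64  65  61  57  57  57  64  72  76  80  81  80  80  79  81  80  80  80  79  79  79  75  71  72  71  72
138 126 126 126 127 127 125 111  82  64  65  65  65  64  65  66  64  66  65  68  72  75  79  80  79  79  79  79  80  79  80  79  79  79  79  78  78  75  71
```

View pics/o3.png

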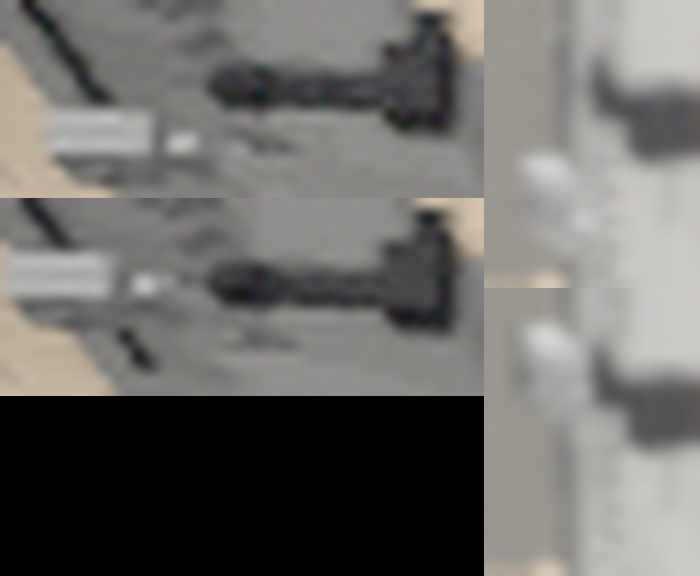

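The top view (left) shows the pointer's arrowhead at (157–161, 128–131) against the mark's head at (164–169, 127–130.5). The scene view agrees, with the pointer still about 10 mm low. I'll turn another 0.33 rad and compare again.

```bash
python3 -m pendant '[{"fingers":1,"x":0,"y":0,"z":0,"spin":0.08},{"fingers":1,"x":0,"y":0,"z":0,"spin":0.15},{"fingers":1,"x":0,"y":0,"z":0,"spin":0.22},{"fingers":1,"x":0,"y":0,"z":0,"spin":0.22},{"fingers":1,"x":0,"y":0,"z":0,"spin":0.22},{"fingers":1,"x":0,"y":0,"z":0,"spin":0.22},{"fingers":1,"x":0,"y":0,"z":0,"spin":0.22},{"fingers":1,"x":0,"y":0,"z":0,"spin":0.22}]' 20
python3 - <<'E'
from ov import *
f=lambda n:np.mean([manip.capture(n).astype(float) for _ in range(4)],0).astype(np.uint8)
s=f("scene");t=f("top");cv2.imwrite("s3.png",s);cv2.imwrite("t3.png",t)
g=lambda im:np.clip(255*(im/255.)**.5,0,255).astype(np.uint8)
def z(im,x0,y0,w,h,k): return cv2.resize(g(im)[y0:y0+h,x0:x0+w],None,fx=k,fy=k,interpolation=cv2.INTER_CUBIC)
a=z(t,145,120,36,18,20);b=z(s,251,134,20,16,18)
w=max(a.shape[1],b.shape[1]);a=cv2.copyMakeBorder(a,0,0,0,w-a.shape[1],0);b=cv2.copyMakeBorder(b,0,0,0,w-b.shape[1],0)
cv2.imwrite("pics/o4.png",np.vstack([a,b])[:600])
t=t.mean(2)
for r in range(123,134): print(r,*[f"{v:3.0f}" for v in t[r,150:178]])
for fn in("s1.png","s2.png","s3.png"):
    print(fn);s=cv2.imread(fn).mean(2)
    for r in range(136,158 if fn=="s1.png" else 149): print(r,*[f"{v:3.0f}" for v in s[r,252:268]])
E
```

```text
clock: 7.15
eef_pos: [545.8, -51.4, 31.3]
ee_rot: [179.7, -0.1, 66.5]
force: [11.2, 3.4, -11.6]
width: 0.163
grip_force: 20.0
123  25  48  54  53  58  61  62  62  62  62  63  62  60  49  48  54  57  67  75  79  80  79  78  79  80  80  79  80
124  38  51  59  58  56  54  54  55  58  62  58  50  43  32  33  44  54  62  74  79  78  79  78  78  79  79  79  79
125 126 124 123 113  80  45  55  55  55  55  50  43  38  39  45  47  48  54  66  78  79  78  77  77  78  79  79  78
126 119 119 120 106  68  43  56  66  65  55  55  49  48  50  49  42  39  40  53  62  62  62  61  69  77  78  78  78
127 119 119 120 103  63  51  95 115  84  65  64  59  56  46  27  21  19  15   6  14  31  40  38  38  38  43  50  47
128 114 117 119 102  60  51 101 112  67  65  65  63  68  59  15  19  14  12   8  11  14  17  19  19  20  19  21  19
129  41  40  43  43  45  43  39  40  40  44  51  58  66  56  16   8   4   6   7  10  13  13  13  15  15  17  17  20
130  48  37  43  46  43  41  43  45  43  42  45  47  44  45  44  16   8   8  13  12  23  24  13  16  15  14  12  11
131  31  31  40  40  34  36  45  56  55  48  5
[... 2886 characters left out ...]
 146 156 157 159 162
139  88  79  84 113 132 140 136 124 117 115 122 142 155 157 159 161
140  86  74  73  98 112 123 134 125  95 102 126 145 155 157 159 161
141  86  73  71  94 104 108 123 113  67  80 112 140 152 153 155 158
142  87  83  87  98 104 106 113  98  49  55  88 114 123 119 116 122
143  88  87  90  98 106 106 100  77  37  36  55  71  75  71  65  69
144  87  88  88  90  89  90  96  77  38  27  29  35  38  38  37  36
145  88  88  88  87  81  76  94  95  63  41  34  28  27  29  28  27
146  88  88  88  87  81  71  94 111  99  85  65  34  28  28  27  28
147  88  87  87  87  81  72  95 117 115 106  78  36  26  28  28  27
148  88  87  88  87  81  71  94 117 118 113  90  47  33  33  36  40
```

View pics/o4.png

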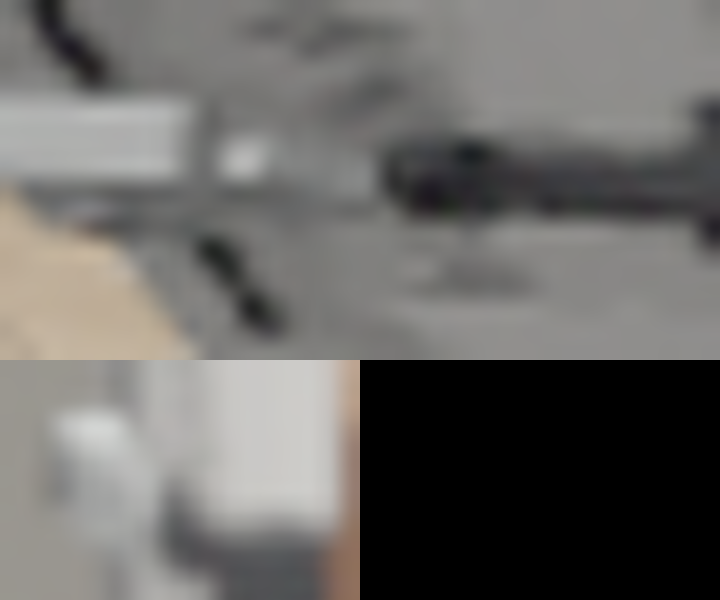

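Pixel comparison in top and scene views: the tips almost meet at top (163.5,128.6) with the pointer about 2 mm low. I'll turn 0.067 rad more, pause, release and lift.

```bash
python3 -m pendant '[{"fingers":1,"x":0,"y":0,"z":0,"spin":0.03},{"fingers":1,"x":0,"y":0,"z":0,"spin":0.045},{"fingers":1,"x":0,"y":0,"z":0,"spin":0.045},{"fingers":1,"x":0,"y":0,"z":0,"spin":0.045},{"fingers":-1,"x":0,"y":0,"z":0,"spin":0.045},{"fingers":-1,"x":0,"y":0,"z":0,"spin":0.045},{"fingers":-1,"x":0,"y":0,"z":0,"spin":0.045},{"fingers":-1,"x":0,"y":0,"z":0,"spin":0.045}]' 20 && python3 -m pendant '[{"fingers":-1,"x":0,"y":0,"z":0,"spin":0},{"fingers":-1,"x":0,"y":0,"z":0,"spin":0},{"fingers":-1,"x":0,"y":0,"z":-0.02,"spin":0},{"fingers":-1,"x":0,"y":0,"z":-0.07,"spin":0},{"fingers":-1,"x":0,"y":0,"z":-0.13,"spin":0},{"fingers":-1,"x":0,"y":0,"z":-0.2,"spin":0},{"fingers":-1,"x":0,"y":0,"z":-0.26,"spin":0},{"fingers":-1,"x":0,"y":0,"z":-0.28,"spin":0}]'
python3 - <<'E'
from h import *
st=manip.get_state();print(st['eef_pos'],st['ee_rot'],st['joint_positions'])
f=lambda n:np.mean([manip.capture(n).astype(float) for _ in range(4)],0).astype(np.uint8)
s=f("scene");t=f("top");cv2.imwrite("s4.png",s);cv2.imwrite("t4.png",t)
yw=np.radians(st['ee_rot'][2]);d=np.array([468.1,-412.7])-st['eef_pos'][:2]
print("x,y frac",(np.cos(yw)*d[0]+np.sin(yw)*d[1])/600,(np.sin(yw)*d[0]-np.cos(yw)*d[1])/600,"spin",(yw-np.radians(4))/1.5)
t=t.mean(2)
for r in range(124,133): print(r,*[f"{v:3.0f}" for v in t[r,150:172]])
s=s.mean(2)
for r in range(134,149): print(r,*[f"{v:3.0f}" for v in s[r,252:264]])
E
```

```text
clock: 8.55
eef_pos: [542.3, -53.1, 31.2]
ee_rot: [-180.0, 0.0, 62.5]
force: [-0.3, 0.5, 0.5]
width: 0.571
grip_force: 0.0
clock: 9.55
eef_pos: [543.2, -53.3, 201.6]
ee_rot: [179.9, -0.1, 62.5]
force: [0.1, 0.6, -0.4]
width: 0.999
grip_force: 0.0
[543.23611624 -53.26348323 201.64528348] [ 1.79856349e+02 -1.16908774e-01  6.25175129e+01] [-45.19580696  26.77819191  62.575966   106.87904676 -26.86331952
  62.61275245   0.19922522]
x,y frac -0.5892473731440979 0.16535784023306196 spin 0.6808821796948462
124  89  68  74  67  55  53  54  54  58  62  57  49  43  31  33  44  53  53  58  62  62  62
125 119 118 119 102  63  50  54  56  55  53  51  43  36  37  44  47  47  53  58  62  62  61
126 118 118 118 100  55  48  74  86  71  53  53  50  44  45  48  43  39  40  53  61  60  61
127 120 118 121 101  49  89 123 105  68  64  63  60  55  44  29  20  16  12   5  11  29  38
128  95  99 104  88  46  93 107  59  47  60  67  64  61  47  18  16  14   8   7   7  10  13
129  41  40  47  44  40  39  41  40  41  41  44  49  59  50  16   7   5   4   5   4   8   8
130  30  32  40  42  41  40  46  48  41  41
[... 312 characters left out ...]
  92 123 127 119 117 129
136  88  94 118 148 152 121 101 122 125 117 117 127
137  88  91 119 160 175 161 134 126 127 119 117 128
138  86  83  99 130 147 145 132 124 125 123 122 130
139  87  78  81 103 117 124 130 127 117 114 119 127
140  87  75  70  93 106 112 125 121  94 100 116 126
141  87  77  73  93 105 109 121 112  65  78 106 123
142  87  84  82  90 102 106 107  87  43  52  86 104
143  88  87  86  82  87  97  91  65  31  32  52  67
144  88  88  87  84  81  81  80  65  33  25  29  35
145  87  88  88  86  81  72  87  91  60  39  32  28
146  88  88  88  87  82  71  93 111  99  84  65  33
147  88  88  88  87  81  72  95 117 115 105  77  36
148  88  87  87  87  81  72  94 117 119 113  90  47
```

The pointer rose by about 2 mm as expected, and the tips now agree within the pixel noise. Moving on to the panel, while watching joint 3.

```bash
python3 -m pendant '[{"fingers":-1,"x":-0.05,"y":0.015,"z":0,"spin":0},{"fingers":-1,"x":-0.11,"y":0.03,"z":0,"spin":0},{"fingers":-1,"x":-0.17,"y":0.047,"z":0,"spin":0},{"fingers":-1,"x":-0.22,"y":0.06,"z":0,"spin":0},{"fingers":-1,"x":-0.25,"y":0.07,"z":0,"spin":0},{"fingers":-1,"x":-0.27,"y":0.075,"z":0,"spin":0},{"fingers":-1,"x":-0.27,"y":0.075,"z":0,"spin":0.06},{"fingers":-1,"x":-0.27,"y":0.075,"z":0,"spin":0.12}]';python3 -c "
from h import *
print(manip.get_state()['joint_positions'])"
```

```text
clock: 10.95
eef_pos: [507.5, -217.3, 198.8]
ee_rot: [-180.0, 0.0, 52.0]
force: [-0.8, 0.9, 0.2]
width: 1.0
grip_force: 0.0
[-27.47972065  28.61727967  63.60855257 106.07519104 -28.65893961
  63.44773596   8.83496124]
```

```bash
python3 -m pendant '[{"fingers":-1,"x":-0.05,"y":0.025,"z":0,"spin":0.06},{"fingers":-1,"x":-0.11,"y":0.055,"z":0,"spin":0.14},{"fingers":-1,"x":-0.17,"y":0.085,"z":0,"spin":0.22},{"fingers":-1,"x":-0.23,"y":0.115,"z":0,"spin":0.31},{"fingers":-1,"x":-0.28,"y":0.14,"z":0,"spin":0.4},{"fingers":-1,"x":-0.297,"y":0.149,"z":0,"spin":0.48},{"fingers":-1,"x":-0.297,"y":0.149,"z":0,"spin":0.54},{"fingers":-1,"x":-0.297,"y":0.149,"z":0,"spin":0.5585}]';python3 - <<'E'
from h import *
print(manip.get_state()['joint_positions'],manip.get_state()['eef_pos'])
t=np.mean([manip.capture("top").astype(float) for _ in range(4)],0).astype(np.uint8);s=manip.capture("scene")
cv2.imwrite("t5.png",t);cv2.imwrite("s5.png",s)
t=t.mean(2)
for r in range(124,133): print(r,*[f"{v:3.0f}" for v in t[r,150:172]])
s=s.mean(2)
for r in range(138,148): print(r,*[f"{v:3.0f}" for v in s[r,252:264]])
E
```

```text
clock: 11.95
eef_pos: [469.1, -412.8, 198.5]
ee_rot: [-180.0, 0.1, 4.2]
force: [-0.8, 0.2, -0.4]
width: 1.0
grip_force: 0.0
[ -5.69337084  41.28609532  69.50240923  95.90432389 -40.4398153
  72.1566136  -13.28230299] [ 469.12648608 -412.78891179  198.50153552]
124  99  77  82  75  63  60  60  60  65  68  63  56  48  37  38  48  60  60  65  69  70  69
125 131 131 131 114  70  56  61  62  62  59  57  48  41  43  50  52  53  60  65  70  71  71
126 131 131 132 111  61  55  83  96  78  59  59  56  48  52  53  49  44  46  60  68  68  69
127 132 131 134 114  55  98 136 116  77  70  70  67  63  49  32  25  19  16   8  17  33  43
128 106 110 116  98  53 103 120  66  53  68  74  70  68  53  21  21  16  11   9   8  14  18
129  47  47  53  50  46  45  45  46  45  46  49  56  67  57  19   6   6   8   5   6   9  12
130  43  40  46  47  47  46  51  54  46  47  54  57  58  62  50  19   9   8  11  10  19  21
131  54  47  56  44  27  34  52  62  62  62  62  66  71  71  67  57  50  45  37  48  62  61
132 124  73  68  60  42  10  23  48  63  62  63  66  72  72  70  65  55  55  53  55  61  62
138  59  52  49  52  53  52  49  46  44  46  41  43
139  49  46  44  46  46  42  44  42  42  43  42  43
140  43  41  43  43  43  43  43  42  42  46  47  51
141  44  44  43  45  44  49  50  53  54  57  57  58
142  49  52  51  55  57  58  59  59  60  62  61  61
143  58  58  59  60  60  60  61  62  60  62  62  62
144  62  63  62  63  62  61  62  62  61  61  62  60
145  64  63  62  62  61  61  62  62  62  62  61  62
146  64  62  62  62  62  61  60  61  61  62  61  61
147  72  65  61  61  59  60  62  61  60  62  61  62
```

Over the panel now. As a cheap cross-check of the level I'll convert the silhouette centres to heights in each view.

Run:
```python
from fit import *
from scipy.optimize import brentq
def zrow(n,x,y,row): return brentq(lambda z:proj(n,W(p,(x,y,z)))[1]-row,20,300)
for x in(150,154):
    for n,pr,mr in(("top",133.8,128.5),("scene",152.55,143.1)):
        zp=zrow(n,x,30,pr);zm=zrow(n,x,-6,mr)
        print(x,n,"pointer0",round(zp,1),"+51.1=",round(zp+51.1,1),"mark",round(zm,1),proj(n,W(p,(x,30,zp))).round(1),proj(n,W(p,(x,-6,zm))).round(1))
# measured carriage motion, subpixel, in scene and top (t1->t5 , s1->s4)
def shift(a,b,box,exp):
    A=cv2.imread(a,0);B=cv2.imread(b,0);x,y,w,h=box
    r=cv2.matchTemplate(cv2.resize(B,None,fx=8,fy=8,interpolation=3),cv2.resize(A[y:y+h,x:x+w],None,fx=8,fy=8,interpolation=3),5)
    X,Y=int((x+exp[0])*8),int((y+exp[1])*8);r=r[Y-24:Y+24,X-24:X+24];i=np.unravel_index(r.argmax(),r.shape)
    return (X-24+i[1])/8-x,(Y-24+i[0])/8-y,r.max()
print(shift("s1.png","s4.png",(252,147,6,6),(0,-12.5)),[ (proj("scene",W(p,(150,30,155)))-proj("scene",W(p,(150,30,104)))).round(2)])
print(shift("t1.png","t5.png",(150,129,10,7),(-4,-6.3)),[ (proj("top",W(p,(150,30,155)))-proj("top",W(p,(150,30,104)))).round(2)])
```

```text
150 top pointer0 103.6 +51.1= 154.7 mark 149.7 [156.3 133.8] [166.2 128.5]
150 scene pointer0 100.0 +51.1= 151.1 mark 149.7 [256.5 152.6] [260.1 143.1]
154 top pointer0 91.9 +51.1= 143.0 mark 138.4 [157.4 133.8] [167.2 128.5]
154 scene pointer0 99.4 +51.1= 150.5 mark 149.2 [257.4 152.6] [261.  143.1]
(np.float64(0.0), np.float64(-13.0), np.float32(0.96729887)) [array([ -0.12, -12.44])]
(np.float64(-5.0), np.float64(-7.0), np.float32(0.86924165)) [array([-4.58, -6.52])]
```

Both views put the mark at about 150 mm, and the pointer is within 1–2 mm of it on average. Now descending to the bar and gripping.

```bash
python3 -m pendant '[{"fingers":-1,"x":0,"y":0,"z":0.05,"spin":0},{"fingers":-1,"x":0,"y":0,"z":0.1,"spin":0},{"fingers":-1,"x":0,"y":0,"z":0.15,"spin":0},{"fingers":-1,"x":0,"y":0,"z":0.19,"spin":0},{"fingers":-1,"x":0,"y":0,"z":0.21,"spin":0},{"fingers":-1,"x":0,"y":0,"z":0.216,"spin":0},{"fingers":-1,"x":0,"y":0,"z":0.216,"spin":0},{"fingers":-1,"x":0,"y":0,"z":0.216,"spin":0}]' && python3 -m pendant '[{"fingers":1,"x":0,"y":0,"z":0,"spin":0},{"fingers":1,"x":0,"y":0,"z":0,"spin":0},{"fingers":1,"x":0,"y":0,"z":0,"spin":0},{"fingers":1,"x":0,"y":0,"z":0,"spin":0},{"fingers":1,"x":0,"y":0,"z":0,"spin":0},{"fingers":1,"x":0,"y":0,"z":0,"spin":0},{"fingers":1,"x":0,"y":0,"z":0,"spin":0},{"fingers":1,"x":0,"y":0,"z":0,"spin":0}]' 50; python3 -c "
from h import *
s=manip.get_state();print(s['joint_positions'],s['moment'])"
```

```text
clock: 13.2
eef_pos: [469.4, -413.4, 70.5]
ee_rot: [180.0, -0.1, 4.2]
force: [0.5, 0.8, 0.2]
width: 0.997
grip_force: 0.0
clock: 14.2
eef_pos: [469.1, -412.6, 69.5]
ee_rot: [-180.0, 0.0, 4.2]
force: [-0.6, -1.0, 3.2]
width: 0.127
grip_force: 26.9
[ -1.68482188  48.40724697  61.39310701 102.21100248 -48.88837911
  60.68153844  -7.5365788 ] [-0.31425617  0.23051456  0.06268664]
```

Gripped (about 11–12 mm). Lifting 110 mm gently.

```bash
python3 -m pendant '[{"fingers":1,"x":0,"y":0,"z":-0.005,"spin":0},{"fingers":1,"x":0,"y":0,"z":-0.02,"spin":0},{"fingers":1,"x":0,"y":0,"z":-0.05,"spin":0},{"fingers":1,"x":0,"y":0,"z":-0.09,"spin":0},{"fingers":1,"x":0,"y":0,"z":-0.13,"spin":0},{"fingers":1,"x":0,"y":0,"z":-0.16,"spin":0},{"fingers":1,"x":0,"y":0,"z":-0.178,"spin":0},{"fingers":1,"x":0,"y":0,"z":-0.1835,"spin":0}]' 50 && python3 -m pendant '[{"fingers":1,"x":0,"y":0,"z":0,"spin":0},{"fingers":1,"x":0,"y":0,"z":0,"spin":0},{"fingers":1,"x":0,"y":0,"z":0,"spin":0},{"fingers":1,"x":0,"y":0,"z":0,"spin":0},{"fingers":1,"x":0,"y":0,"z":0,"spin":0},{"fingers":1,"x":0,"y":0,"z":0,"spin":0},{"fingers":1,"x":0,"y":0,"z":0,"spin":0},{"fingers":1,"x":0,"y":0,"z":0,"spin":0}]' 50
python3 - <<'E'
from h import *
s=manip.get_state();print(s['joint_positions'],s['moment'])
a=manip.capture("scene")[60:290,150:400];b=manip.capture("top")[90:290,130:380]
c=np.vstack([a,b]);cv2.imwrite("pics/e1.png",cv2.resize(np.hstack([a,cv2.copyMakeBorder(b,0,30,0,0,0)]),None,fx=1.6,fy=1.6,interpolation=3))
E
```

```text
clock: 15.2
eef_pos: [469.3, -413.0, 180.3]
ee_rot: [180.0, -0.0, 4.2]
force: [1.4, -0.2, -5.8]
width: 0.123
grip_force: 50.0
clock: 16.2
eef_pos: [469.1, -413.0, 179.7]
ee_rot: [-180.0, -0.0, 4.2]
force: [-0.2, 0.1, -5.6]
width: 0.126
grip_force: 50.0
[ -5.1759431   42.15732958  68.39037575  97.09989396 -41.51055653
  70.31176823 -12.4756994 ] [0.04600808 0.12925787 0.0203253 ]
```

View pics/e1.png

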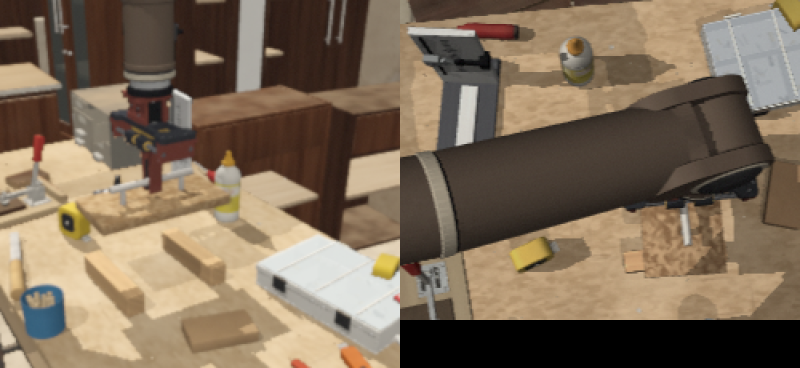

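The last picture shows the panel hanging level from the gripper, clear of both bearers, with the glue, tape and sander where they were. The wrist reads a steady load of 5.6 N and the underside is at about 150 mm. Handing in.

```bash
python3 -c "
from cell import manip
print(manip.sign_off())"
```

```text
the job is handed in; nothing more can be done
None
```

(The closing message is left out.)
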